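Post the dead battery into the used-battery box

ROBOT

A 7-joint arm with a two-finger parallel gripper is mounted at the origin on the work surface. World frame = base frame: x ahead of the robot, y to its left, z up, the work surface at z = 0. Lengths are in m, angles in rad, forces in N, time in s.
With the tool pointing down it reaches from about 0.425 to 0.925 m from the base axis. Payload 6.8 kg.
Tool frame: the origin (TCP) lies on the front face of the gripper's body, between the roots of the fingers; the fingertips stand 73 mm ahead of it and the grasp point (between the pads) lies 54 mm ahead of it; z points along the fingers, y is the line along which they close (so a half turn about z gives the same grasp; the last joint's range is limited). The gripper opens to 85 mm and grips with 20 to 120 N. Pads are 22 mm wide; open, the fingers measure 114 mm over their backs; the gripper's body (76 mm by 85 mm) begins 54 mm behind the grasp point. The pads swing forward as they close: fully open they stand 13 mm farther back than shut.
Start: joints at [-1.372, 0.477, 0.022, 1.555, -0.011, 1.109, -0.083], TCP at [0.204, 0.643, 0.304] pointing down, gripper open.
Joint ranges: [-2.96, 2.96], [-0.34, 2.1], [-1.41, 1.46], [0.24, 2.44], [-1.37, 4.51], [0.17, 1.92], [-2.96, 2.96]. Speed limits (rad/s): [2.39, 2.39, 3.14, 3.14, 3.14, 3.14, 3.14].

INTERFACE

Orientations are given as a unit quaternion [w, x, y, z].
In Python, from station import bot, optics gives the robot as it stands.
- The arm moves only by the tool drive_tool, never from a script. Its argument "deltas" is a list of rows, each an object with "gripper": the closure in counts, from 0 (fully open) to 255 (shut); "offset": the shift along the tool's x, y, z in units of 1000 mm (1.0 is 1000 mm), a list of three; "angular": the turn, a rotation vector about the tool's x, y, z in units of 45 degrees (1.0 is 45 degrees), a list of three. In form: [{"gripper": gripper, "offset": [dx, dy, dz], "angular": [rx, ry, rz]}, ...]. A call has 1 to 5 rows; each row is the pose to reach, as a shift and turn from the pose commanded when the call began, along the tool's axes at that moment; what a row does not reach only later rows make up. A row lasts 1/10 s, in which the tool goes at most 50 mm and 8.59 degrees, less where a joint would pass 70% of its speed; a pose out of reach is approached as far as the arm can. A call with a number of a shift or a turn outside -1 to 1 is refused whole. A call with a gripper value outside its range is refused whole. The fingers move at their own pace and stop on an object; "grip_force" is the grip in N (left out, the last holds). Time passes only in rows, so rows that repeat a pose let the fingers close. It gives the time, the measured TCP pose, the force, the opening and the grip force at its end, in the units of the state.
- bot.get_obs(): the state, without advancing time (a new reading comes with each control period).
- optics.read_camera(name): name is "scene" or "top"; returns the picture (420x560x3 uint8, blue, green, red); there is no depth.
- optics.camera_model(name): a dict with "fx", "fy", "cx", "cy" (pixels), "cam_to_world" (4x4, takes a point from camera to world coordinates). Camera axes: x right, y up, looking along -z (the intrinsics and any distortion apply to the point x, -y, -z); pixel columns grow to the right and rows downward; lengths in m; the calibration is good to about 2 mm. A picture is of the moment at which its call begins. camera_model takes no time and is no camera call.
- bot.hand_in(): hands the job in; it is judged then, once.
The state is a dict: "t": time; "q": joint angles; "joint_vel": joint speeds; "joint_torque": joint torques, N m; "eef_pos": TCP position; "tool_rot": TCP orientation; "contact_force": force on the tool from outside, world axes, zero at the start; "torque": the same for the moment, N m; "gripper_width": opening from 0.0 (shut) to 1.0 (fully open); "grasp_force": force on a finger pad.
Only numpy, scipy, OpenCV 4.12 (cv2) and the standard library are available. Lean on these libraries where they do the work, as an engineer would, in place of code of your own. Each camera call takes 0.05 s, during which the arm holds its last target. There are 200 camera calls.

TASK

A dead block battery has been left lying on the front ledge of the used-battery box. Without picking it up, push the yellow self-closing flap well open with one finger and, while that finger holds the flap open, push the battery over the sill with the other finger so that it drops into the box. Then take the fingers out so that the flap closes by itself, and leave the other things on the bench alone.

Things in the scene. Friction and masses are not known exactly. Their poses are not given: they have to be found in the camera images.
- box: Olive green steel used-battery box, screwed to the bench, 260 (x) x 200 (y) mm, hollow. Origin: centre of its underside; own +x is the pushing direction, from the open front ledge to the hood; z up. Ledge: flat, top 100 mm above the origin, x = -130 to +12 mm, side rims 6 mm high beyond y = +-92 mm. Hood roof: flat, 148 mm high, x = 61 to 130 mm.
- sill (a point): Middle of the sill, the ledge's rear edge at its top: (12, 0, 100) mm in the box's frame, axes as the box's. Behind it is the mouth, 154 mm wide along y between black cheeks rising with the flap, open to the box below when the flap is pushed in. Fingers pointing straight down can enter it from above, in front of the hinge.
- hinge (a point): Middle of the flap's hinge line, (60, 0, 142) mm in the box's frame; the hinge runs along the box's y.
- flap_edge (a point): Middle of the flap's free lower edge; moves with the flap. Closed it lies just above the sill, about (13, 0, 101) mm in the box's frame.
- flap (a joint): Angle of the yellow flap, a plate 150 mm wide, 62 long, 3 thick, hinged along its upper edge. 0 = closed, sloping up from sill to hinge at 41 degrees. Grows as it is pushed in (box's +x): 0.3 and more is well open, 0.85 hangs straight down, stop at 1.5. A spring shuts it; holding it takes 1 to 3 N at the finger. The battery's weight cannot open it.
- battery: Dead 9 V block battery, about 46 g, dark blue with an orange end and two small steel snap terminals, lying flat on the ledge: 26.5 mm (its x) x 48.5 mm (its y, terminals at +y) x 17.5 mm high. Origin at the centre of its underside. It starts with its long side roughly along the flap, turned by up to about 20 degrees.
- multimeter: Yellow and black multimeter lying on the bench beside the box, 185 x 90 x 48 mm, origin at the centre of its underside, length along its x. Leave it alone.
- tape: Roll of black tape lying flat on the bench, 66 mm across, 19 mm high, origin at the centre of its underside. Leave it alone.
- solder: Reel of solder standing on the bench, 54 mm across, 41 mm high, origin at the centre of its underside. Leave it alone.
- screwdriver: Red-handled screwdriver lying on the bench, 190 mm long along its x. Leave it alone.
Things that resemble listed ones, but are neither listed nor needed, are in the scene too. Leave any brown look-alike of the battery alone.

How it is judged:
By the outcome, as a careful person would: the job done as asked, in the order asked, and still so for the second after the job is handed in, with the robot touching nothing.
It also fails if it takes over 42 s, if anything falls off the work surface, if the arm or the gripper's body presses on something with over 40 N, if the wrist force passes 120 N, or if a joint passes its speed limit or range.

## Working session

There is one attempt and no reset: what is moved stays moved. The work goes in short steps, Python scripts to look and compute and a tool call to move; the robot and the scene stay as the last step left them, time stands still between calls to the robot, and variables do not carry over. Pictures are saved under pics/ and viewed, at most 10 in all, crops included, and the job is handed in when it is done.

Besides the shell and the picture viewer there is one more tool, called after "Request:" as name(argument=value, ...), one argument or row to a line, values as JSON. drive_tool: Moves the arm, as the interface text tells. Its arguments: {"type":"object","properties":{"deltas":{"type":"array"},"grip_force":{"type":"number"}},"required":["deltas"]}

```bash
mkdir -p pics
cat > h.py <<'E'
import numpy as np, cv2
from station import bot, optics
def ray(name,u,v):
    m=optics.camera_model(name); T=np.array(m["cam_to_world"])
    d=np.array([(u-m["cx"])/m["fx"],-(v-m["cy"])/m["fy"],-1.0])
    return T[:3,3],T[:3,:3]@d
def onplane(name,u,v,z):
    o,d=ray(name,u,v); return o+d*(z-o[2])/d[2]
def proj(name,p):
    m=optics.camera_model(name); T=np.array(m["cam_to_world"])
    c=T[:3,:3].T@(np.array(p)-T[:3,3])
    return np.array([m["cx"]+m["fx"]*c[0]/-c[2], m["cy"]-m["fy"]*c[1]/-c[2]])
E
python3 - <<'E'
from h import *
for n in("top","scene"):
    cv2.imwrite(f"pics/{n}0.png",optics.read_camera(n)); m=optics.camera_model(n); print({k:(np.round(v,3).tolist() if k!='x' else v) for k,v in m.items()})
o=bot.get_obs();print(o)
E
```

```text
{'fx': 404.45, 'fy': 404.45, 'cx': 286.904, 'cy': 211.619, 'cam_to_world': [[-0.018, 0.988, -0.156, 0.388], [-1.0, -0.02, -0.013, 0.03], [-0.016, 0.155, 0.988, 1.061], [0.0, 0.0, 0.0, 1.0]]}
{'fx': 423.95, 'fy': 423.95, 'cx': 282.283, 'cy': 209.288, 'cam_to_world': [[-0.866, -0.417, 0.274, 0.825], [0.499, -0.737, 0.456, 0.459], [0.012, 0.531, 0.847, 0.926], [0.0, 0.0, 0.0, 1.0]]}
{'t': 0.1, 'q': array([-1.37212016,  0.47772029,  0.02233068,  1.55634929, -0.01146092,
        1.10927106, -0.08308004]), 'joint_vel': array([ 0.00053419, -0.00122906, -0.00022799, -0.00274464, -0.00026399,
        0.0014455 , -0.0019413 ]), 'joint_torque': array([ 4.56052978e-03, -5.97767580e+01,  1.61370154e+00, -2.81952757e+01,
        1.28684312e-02,  5.12141050e-03, -1.04837952e-06]), 'eef_pos': array([0.20372179, 0.64309707, 0.30302208]), 'tool_rot': array([-5.06359595e-05,  1.52753613e-01,  9.88263972e-01, -8.08378341e-04]), 'contact_force': array([ 0.0206472 ,  0.74304953, -0.96126536]), 'torque': array([-0.0281039 ,  0.02318508, -0.02491465]), 'grasp_force': 0.0, 'gripper_width': 1.0011059037664858}
```

View pics/top0.png

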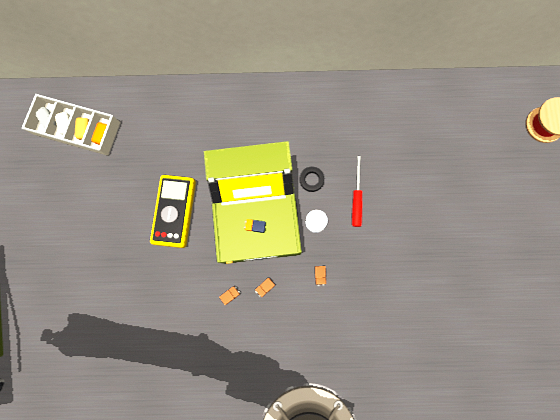

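View pics/scene0.png

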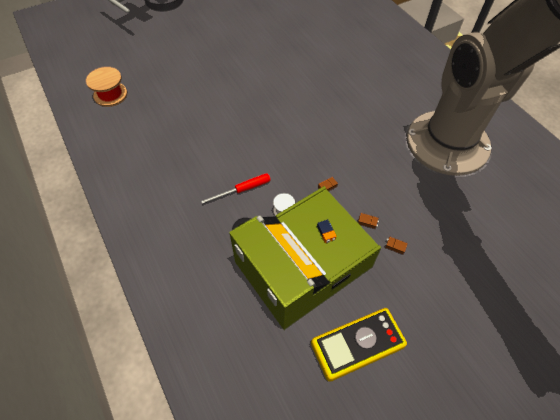

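The top view shows the box with its hood at the top (205–291, 143–180), flap at (252,188) and ledge below. Battery candidates are the dark blue block with an orange end on the ledge at (256,226), and the brown look-alikes on the bench at (230,295), (265,287) and (320,275). I choose (256,226) and check it in a crop.

Run:
```python
from h import *
t=cv2.imread("pics/top0.png"); s=cv2.imread("pics/scene0.png")
a=cv2.resize(t[135:270,195:310],None,fx=4.4,fy=4.4,interpolation=cv2.INTER_CUBIC)
cv2.imwrite("pics/crop.png",a)
hsv=cv2.cvtColor(t,cv2.COLOR_BGR2HSV)
def rect(m,name):
    c=max(cv2.findContours(m,cv2.RETR_EXTERNAL,cv2.CHAIN_APPROX_NONE)[0],key=cv2.contourArea)
    r=cv2.minAreaRect(c);print(name,r,cv2.boxPoints(r).round(1).tolist());return c
roi=np.zeros(t.shape[:2],np.uint8);roi[205:255,225:290]=255
H,S,V=cv2.split(hsv)
bl=((H>100)&(H<135)&(S>60)).astype(np.uint8)*roi
org=((H>5)&(H<25)&(S>150)&(V>120)).astype(np.uint8)*roi
rect(bl,"blue");rect(org,"orange");rect(cv2.morphologyEx(bl|org,cv2.MORPH_CLOSE,np.ones((5,5))),"both")
g=((H>26)&(H<45)&(S>80)).astype(np.uint8)*255;g[:, :200]=0;g[:,305:]=0
c=rect(g,"green")
roof=g.copy();roof[185:]=0;roof=cv2.morphologyEx(roof,cv2.MORPH_OPEN,np.ones((9,9)));rect(roof,"roof")
led=g.copy();led[:190]=0;led=cv2.morphologyEx(led,cv2.MORPH_OPEN,np.ones((9,9)));rect(led,"ledge")
print(hsv[226,258],hsv[225,248],hsv[188,225],hsv[240,250])
```

```text
blue ((258.44000244140625, 225.91998291015625), (12.162237167358398, 10.74802303314209), 8.130102157592773) [[251.6999969482422, 230.39999389648438], [253.1999969482422, 219.6999969482422], [265.20001220703125, 221.5], [263.70001220703125, 232.10000610351562]]
orange ((250.57191467285156, 225.4417724609375), (4.55183219909668, 12.083045959472656), 24.443954467773438) [[246.0, 230.0], [251.0, 219.0], [255.10000610351562, 220.89999389648438], [250.10000610351562, 231.89999389648438]]
both ((255.63999938964844, 225.51998901367188), (17.819091796875, 11.596551895141602), 8.130102157592773) [[246.0, 230.0], [247.60000610351562, 218.5], [265.29998779296875, 221.0], [263.6000061035156, 232.5]]
green ((255.67747497558594, 228.50852966308594), (61.809017181396484, 85.23568725585938), 83.2901611328125) [[209.6999969482422, 202.8000030517578], [294.3999938964844, 192.8000030517578], [301.6000061035156, 254.1999969482422], [217.0, 264.20001220703125]]
roof ((247.18685913085938, 159.7861328125), (28.961692810058594, 86.38837432861328), 83.41805267333984) [[202.60000610351562, 150.39999389648438], [288.3999938964844, 140.39999389648438], [291.79998779296875, 169.1999969482422], [205.89999389648438, 179.10000610351562]]
ledge ((255.88442993164062, 228.93138122558594), (60.99595260620117, 85.12562561035156), 83.82982635498047) [[210.3000030517578, 203.1999969482422], [294.8999938964844, 194.0], [301.5, 254.6999969482422], [216.8000030517578, 263.79998779296875]]
[114  77 149] [ 28 230 255] [ 30 255 255] [ 32 142 245]
```

View pics/crop.png

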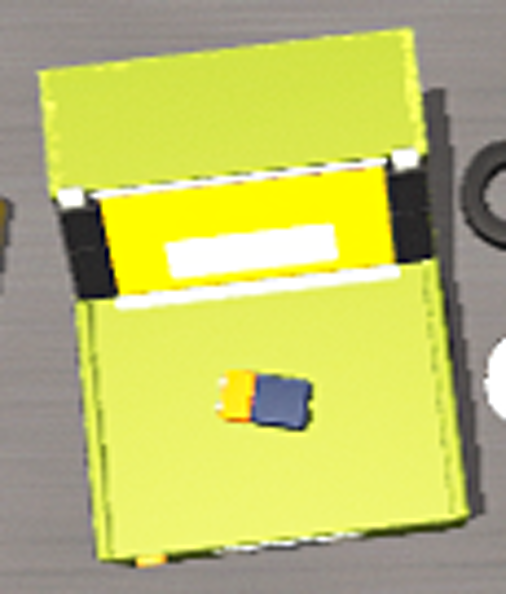

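The crop confirms the target: a dark blue block with an orange end and steel terminals on the +y side, lying on the ledge at crop (265,400), turned about 15° from the flap. Next I fit the box pose and the battery.

```bash
cat >> h.py <<'E'
def batt(name="top",img=None,z=0.1175):
    t=optics.read_camera(name) if img is None else img
    H,S,V=cv2.split(cv2.cvtColor(t,cv2.COLOR_BGR2HSV)); G=np.load("g.npy") if name=="top" else None
    roi=np.zeros(H.shape,np.uint8); roi[190:262,215:298]=1
    m=roi*(((H>100)&(H<135)&(S>60))).astype(np.uint8)
    c=max(cv2.findContours(m,cv2.RETR_EXTERNAL,cv2.CHAIN_APPROX_NONE)[0],key=cv2.contourArea)
    return m,c
E
cat > box.py <<'E'
from h import *
px=np.array([[40,72],[412,28],[78,300],[437,262],[100,560],[467,520]],float)
px=(px+.5)/4.4-.5+[195,135]
loc=np.array([[130,100],[130,-100],[12,100],[12,-100],[-130,100],[-130,-100]])/1000
z=[.148,.148,.106,.106,.106,.106]
W=np.array([onplane("top",*p,zz)[:2] for p,zz in zip(px,z)])
lc,wc=loc.mean(0),W.mean(0)
K=(loc-lc).T@(W-wc); yaw=np.arctan2(K[0,1]-K[1,0],K[0,0]+K[1,1])
R=np.array([[np.cos(yaw),-np.sin(yaw)],[np.sin(yaw),np.cos(yaw)]])
o=wc-R@lc
def tobox(p): return (np.array(p)[:2]-o)@R
def toworld(p): return R@np.array(p)+o
E
python3 - <<'E'
from box import *
print("yaw deg",np.degrees(yaw),"o",o); print("res mm",((W-loc@R.T-o)*1000).round(1).tolist())
bp=lambda u,v:((np.array([u,v])+.5)/4.4-.5+[195,135])
for p in [(228,370),(313,377),(306,430),(222,420),(256,372),(250,424)]:
    print("batt",(tobox(onplane("top",*bp(*p),.1175))*1000).round(1))
for l,zz in [((130,100),.148),((130,-100),.148),((-130,100),.106),((-130,-100),.106),((12,100),.106),((61,100),.148),((-130,100),0.0)]:
    print(l,proj("scene",[*toworld(np.array(l)/1000),zz]).round(1))
s=cv2.imread("pics/scene0.png")
cv2.imwrite("pics/crop2.png",cv2.resize(s[180:330,225:385],None,fx=4,fy=4,interpolation=cv2.INTER_CUBIC))
E
```

```text
yaw deg 5.418647384363323 o [0.56020087 0.12262606]
res mm [[-0.4, 0.5], [0.5, 0.6], [0.8, -1.6], [-1.1, 0.9], [0.7, -1.5], [-0.6, 1.2]]
batt [-37.   19.3]
batt [-46.  -25.6]
batt [-73.9 -18.9]
batt [-63.5  25.1]
batt [-39.8   4.5]
batt [-67.3  10.4]
(130, 100) [284.4 308.3]
(130, -100) [228.8 232.4]
(-130, 100) [381.7 247.7]
(-130, -100) [324.4 185.8]
(12, 100) [330.7 283.1]
(61, 100) [313.3 288.5]
(-130, 100) [372.4 268. ]
```

View pics/crop2.png

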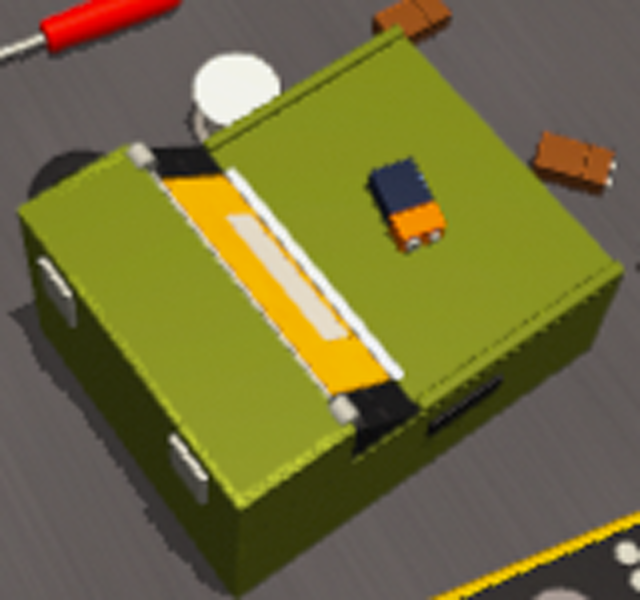

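The scene crop matches the fitted box to about 2 px. The battery lies at box (-55, 0) mm, turned about -12°. Plan:
1. Nudge it square and close to the sill with the fingers.
2. Set the finger line askew, so that one finger leads into the flap and the other pushes the battery over the sill.

```bash
cat >> box.py <<'E'
from scipy.spatial.transform import Rotation as Rot
def plan(bx,by,z,alpha):
    """alpha: heading of tool y from box x, deg; prints offset (m) and rz units"""
    s=bot.get_obs(); q=s["tool_rot"]; T=Rot.from_quat([q[1],q[2],q[3],q[0]])
    h=np.radians(alpha)+yaw; Y=np.array([np.cos(h),np.sin(h),0]); Z=np.array([0,0,-1.]); X=np.cross(Y,Z)
    D=Rot.from_matrix(np.c_[X,Y,Z]); p=np.array([*toworld(np.array([bx,by])/1000),z])
    print("off",T.inv().apply(p-s["eef_pos"]).round(4),"ang",((T.inv()*D).as_rotvec()/(np.pi/4)).round(3),"F",s["contact_force"].round(1),"t",s["t"])
    b=tobox(s["eef_pos"])*1000; print("now box",b.round(1),"z",s["eef_pos"][2].round(4), "boxaxes in tool x:",T.inv().apply([*R[:,0],0]).round(3),"y:",T.inv().apply([*R[:,1],0]).round(3))
E
python3 - <<'E'
from box import *
plan(-98,0,.25,90)
E
```

```text
off [-0.4068 -0.4267  0.0538] ang [-0.002 -0.    -0.511] F [ 0.   0.7 -1. ] t 0.1
now box [-305.7  551.8] z 0.303 boxaxes in tool x: [-0.921  0.391 -0.   ] y: [ 0.391  0.921 -0.002]
```

Request:
drive_tool(
  deltas=[
    {"gripper": 189,"offset": [-0.407,-0.427,0.054],"angular": [0,0,-0.511]},
    {"gripper": 189,"offset": [-0.407,-0.427,0.054],"angular": [0,0,-0.511]},
    {"gripper": 189,"offset": [-0.407,-0.427,0.054],"angular": [0,0,-0.511]},
    {"gripper": 189,"offset": [-0.407,-0.427,0.054],"angular": [0,0,-0.511]},
    {"gripper": 189,"offset": [-0.407,-0.427,0.054],"angular": [0,0,-0.511]},
  ],
)

```text
t: 0.6
eef_pos: [0.3138, 0.4176, 0.2807]
tool_rot: [-0.0, -0.047, 0.999, -0.0]
contact_force: [1.3, -0.4, 0.1]
gripper_width: 0.258
grasp_force: 0.0
```

```bash
python3 -c "
from box import *
plan(-98,0,.25,90)"
```

```text
off [-0.1195 -0.317   0.0308] ang [-0. -0.  0.] F [ 1.3 -0.4  0.1] t 0.6
now box [-217.5  317. ] z 0.2807 boxaxes in tool x: [-1. -0. -0.] y: [-0.  1. -0.]
```

Request:
drive_tool(
  deltas=[
    {"gripper": 189,"offset": [-0.12,-0.317,0.031],"angular": [0,0,0]},
    {"gripper": 189,"offset": [-0.12,-0.317,0.031],"angular": [0,0,0]},
    {"gripper": 189,"offset": [-0.12,-0.317,0.031],"angular": [0,0,0]},
    {"gripper": 189,"offset": [-0.12,-0.317,0.031],"angular": [0,0,0]},
    {"gripper": 189,"offset": [-0.12,-0.317,0.031],"angular": [0,0,0]},
  ],
)

```text
t: 1.1
eef_pos: [0.4233, 0.1944, 0.2582]
tool_rot: [0.0, -0.047, 0.999, 0.0]
contact_force: [1.0, 0.1, -0.2]
gripper_width: 0.258
grasp_force: 0.0
```

```bash
python3 -c "
from box import *
plan(-98,0,.25,90)"
```

```text
off [-0.0315 -0.0843  0.0082] ang [0. 0. 0.] F [ 1.   0.1 -0.2] t 1.1
now box [-129.5   84.3] z 0.2582 boxaxes in tool x: [-1. -0.  0.] y: [-0.  1.  0.]
```

Request:
drive_tool(
  deltas=[
    {"gripper": 189,"offset": [-0.0315,-0.084,0.008],"angular": [0,0,0]},
    {"gripper": 189,"offset": [-0.0315,-0.084,0.008],"angular": [0,0,0]},
    {"gripper": 189,"offset": [-0.0315,-0.084,0.04],"angular": [0,0,0]},
    {"gripper": 189,"offset": [-0.0315,-0.084,0.072],"angular": [0,0,0]},
    {"gripper": 189,"offset": [-0.0315,-0.084,0.072],"angular": [0,0,0]},
  ],
)

```text
t: 1.6
eef_pos: [0.4598, 0.1145, 0.1831]
tool_rot: [-0.004, -0.047, 0.999, -0.001]
contact_force: [-0.3, -0.6, -0.2]
gripper_width: 0.258
grasp_force: 0.0
```

Run:
```python
from box import *
plan(-98,0,.178,90)
t=optics.read_camera("top");s=optics.read_camera("scene")
a=cv2.resize(t[180:280,205:305],(500,500),interpolation=cv2.INTER_CUBIC)
b=cv2.resize(s[160:280,300:420],(300,300),interpolation=cv2.INTER_CUBIC)
b=cv2.resize(b,(300,500)) if 0 else np.vstack([b,np.zeros((200,300,3),np.uint8)])
cv2.imwrite("pics/c3.png",np.hstack([a,b]))
```

```text
off [-0.0028 -0.0014  0.0051] ang [-0.003 -0.009 -0.001] F [-0.3 -0.6 -0.2] t 1.6
now box [-100.7    1.4] z 0.1831 boxaxes in tool x: [-1.     0.001 -0.007] y: [ 0.001  1.    -0.002]
```

View pics/c3.png

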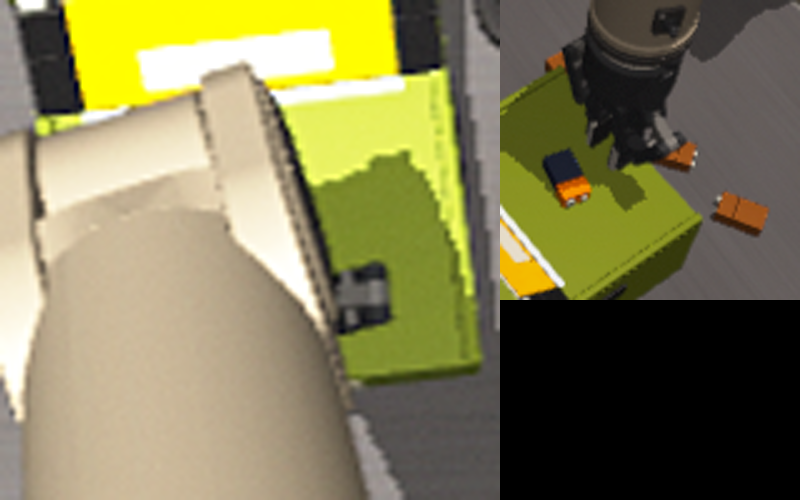

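The top view is blocked by the arm. The scene view (right) shows the gripper behind the battery, which lies undisturbed at about (568,178) in the crop. Now I lower the fingers while watching the force.

Request:
drive_tool(
  deltas=[
    {"gripper": 189,"offset": [-0.003,-0.001,0.005],"angular": [0,0,0]},
    {"gripper": 189,"offset": [-0.003,-0.001,0.006],"angular": [0,0,0]},
    {"gripper": 189,"offset": [-0.003,-0.001,0.007],"angular": [0,0,0]},
  ],
)

```text
t: 2.0
eef_pos: [0.4658, 0.1153, 0.1801]
tool_rot: [0.001, -0.047, 0.999, 0.0]
contact_force: [0.3, -0.9, -0.0]
gripper_width: 0.256
grasp_force: 0.0
```

```bash
python3 -c "
from box import *
plan(-28,0,.178,90)"
```

```text
off [-0.0667 -0.0016  0.0022] ang [0.001 0.002 0.   ] F [ 0.3 -0.9 -0. ] t 2.0
now box [-94.7   1.6] z 0.1801 boxaxes in tool x: [-1.    -0.     0.002] y: [-0.     1.     0.001]
```

Request:
drive_tool(
  deltas=[
    {"gripper": 189,"offset": [-0.008,-0.001,0.002],"angular": [0,0,0]},
    {"gripper": 189,"offset": [-0.016,-0.001,0.002],"angular": [0,0,0]},
    {"gripper": 189,"offset": [-0.024,-0.001,0.002],"angular": [0,0,0]},
    {"gripper": 189,"offset": [-0.032,-0.001,0.002],"angular": [0,0,0]},
    {"gripper": 189,"offset": [-0.04,-0.001,0.002],"angular": [0,0,0]},
  ],
)

```text
t: 2.5
eef_pos: [0.506, 0.1179, 0.1773]
tool_rot: [-0.0, -0.047, 0.999, 0.0]
contact_force: [-1.1, -0.1, -0.4]
gripper_width: 0.256
grasp_force: 0.3
```

Run:
```python
from box import *
plan(-29,0,.178,90)
s=optics.read_camera("scene")
cv2.imwrite("pics/c4.png",cv2.resize(s[180:280,270:390],(600,500),interpolation=cv2.INTER_CUBIC))
```

```text
off [-0.0254 -0.0004 -0.0007] ang [ 0. -0. -0.] F [-1.1 -0.1 -0.4] t 2.5
now box [-54.4   0.4] z 0.1773 boxaxes in tool x: [-1.  0. -0.] y: [0. 1. 0.]
```

View pics/c4.png

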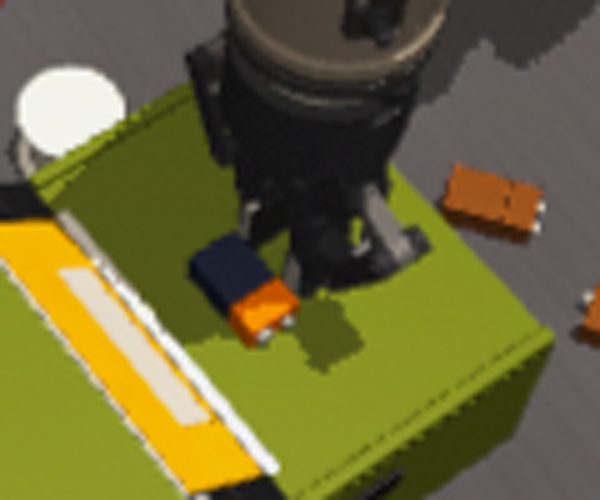

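Both fingers push the battery at (245,290) in the crop, and it is now parallel to the flap. I continue to just short of the sill.

Request:
drive_tool(
  deltas=[
    {"gripper": 189,"offset": [-0.007,0,0],"angular": [0,0,0]},
    {"gripper": 189,"offset": [-0.014,0,0],"angular": [0,0,0]},
    {"gripper": 189,"offset": [-0.021,0,0],"angular": [0,0,0]},
    {"gripper": 189,"offset": [-0.021,0,0],"angular": [0,0,0]},
    {"gripper": 189,"offset": [-0.011,0,-0.01],"angular": [0,0,0]},
  ],
)

```text
t: 3.05
eef_pos: [0.5161, 0.1187, 0.1867]
tool_rot: [-0.001, -0.047, 0.999, -0.0]
contact_force: [-0.6, -0.6, 1.0]
gripper_width: 0.257
grasp_force: 0.0
```

Request:
drive_tool(
  deltas=[
    {"gripper": 48,"offset": [0.03,0,-0.05],"angular": [0,0,0]},
    {"gripper": 48,"offset": [0.05,0,-0.07],"angular": [0,0,0.3]},
    {"gripper": 48,"offset": [0.05,0,-0.07],"angular": [0,0,0.9]},
    {"gripper": 48,"offset": [0.05,0,-0.07],"angular": [0,0,0.9]},
    {"gripper": 48,"offset": [0.05,0,-0.07],"angular": [0,0,0.9]},
  ],
)

```text
t: 3.55
eef_pos: [0.4652, 0.1139, 0.2583]
tool_rot: [0.0, 0.253, 0.967, 0.001]
contact_force: [0.1, 0.1, 0.5]
gripper_width: 0.815
grasp_force: 0.0
```

Run:
```python
from box import *
plan(-29,0,.178,49)
s=optics.read_camera("scene")
cv2.imwrite("pics/c5.png",cv2.resize(s[200:280,270:370],(800,640)[:2] if 0 else (750,600),interpolation=cv2.INTER_CUBIC))
```

```text
off [-0.0547  0.0374  0.0803] ang [ 0.002 -0.     0.139] F [0.1 0.1 0.5] t 3.55
now box [-95.4   0.3] z 0.2583 boxaxes in tool x: [-0.822  0.57   0.001] y: [0.57  0.822 0.001]
```

View pics/c5.png

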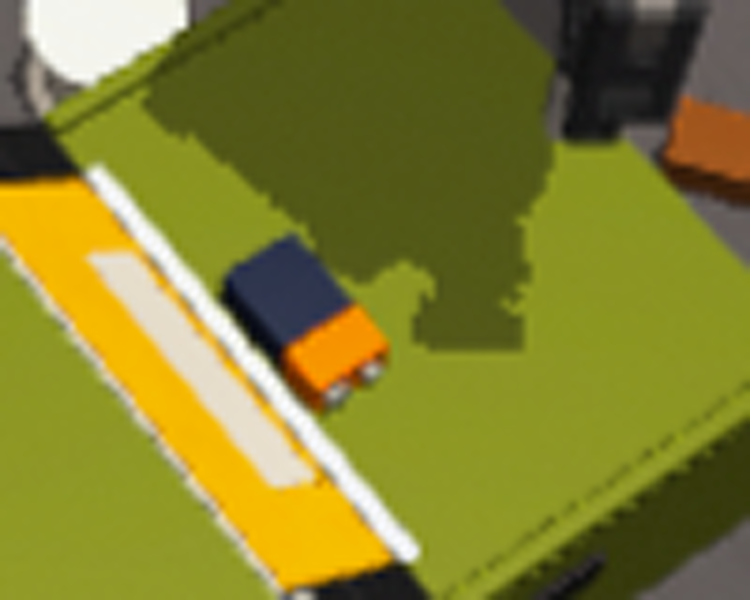

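The battery lies square to the flap, just short of the sill. Its top-face corners are about (228,275), (293,236), (386,346) and (322,390) in the crop. I turn these into box coordinates.

Run:
```python
from box import *
for p in [(228,275),(293,236),(386,346),(322,390)]:
    u=(np.array(p)+.5)/7.5-.5+[270,200]; print((tobox(onplane("scene",*u,.1175))*1000).round(1))
u=(np.array([[95,170],[412,553]])+.5)/7.5-.5+[270,200]
for x in u: print("white strip",(tobox(onplane("scene",*x,.101))*1000).round(1))
```

```text
[  2.5 -19.7]
[-20.7 -19.2]
[-20.7  24.6]
[ 2.7 25.2]
white strip [  7.9 -78.2]
white strip [ 7.  74.1]
```

```bash
python3 -c "
from box import *
plan(-28,29.5,.185,46)"
```

```text
off [-0.0383  0.0625  0.0731] ang [ 0.001 -0.     0.197] F [-0.3 -0.9  0.5] t 3.6
now box [-95.3   0.3] z 0.2581 boxaxes in tool x: [-0.818  0.576  0.   ] y: [0.576 0.818 0.001]
```

Request:
drive_tool(
  deltas=[
    {"gripper": 74,"offset": [-0.038,0.0625,0],"angular": [0,0,0.197]},
    {"gripper": 74,"offset": [-0.038,0.0625,0],"angular": [0,0,0.197]},
    {"gripper": 74,"offset": [-0.038,0.0625,0.04],"angular": [0,0,0.197]},
    {"gripper": 74,"offset": [-0.038,0.0625,0.073],"angular": [0,0,0.197]},
    {"gripper": 74,"offset": [-0.038,0.0625,0.073],"angular": [0,0,0.197]},
  ],
)

```text
t: 4.1
eef_pos: [0.5266, 0.1496, 0.181]
tool_rot: [-0.003, 0.323, 0.946, -0.003]
contact_force: [-0.8, -0.4, 0.7]
gripper_width: 0.709
grasp_force: 0.0
```

Request:
drive_tool(
  deltas=[
    {"gripper": 74,"offset": [0,0,0.004],"angular": [0,0,0]},
    {"gripper": 74,"offset": [0,0,0.007],"angular": [0,0,0]},
    {"gripper": 74,"offset": [0,0,0.009],"angular": [0,0,0]},
  ],
)

```text
t: 4.4
eef_pos: [0.5305, 0.1506, 0.1768]
tool_rot: [0.001, 0.324, 0.946, 0.001]
contact_force: [-0.6, 0.1, -0.3]
gripper_width: 0.709
grasp_force: 0.0
```

Run:
```python
from box import *
plan(-27,29.5,.176,46)
s=optics.read_camera("scene")
cv2.imwrite("pics/c6.png",cv2.resize(s[180:280,270:390],(720,600),interpolation=cv2.INTER_CUBIC))
```

```text
off [-0.0007 -0.0009  0.0008] ang [0.003 0.001 0.017] F [-0.6  0.1 -0.3] t 4.4
now box [-26.9  30.6] z 0.1768 boxaxes in tool x: [-0.729  0.685  0.002] y: [0.685 0.729 0.001]
```

View pics/c6.png

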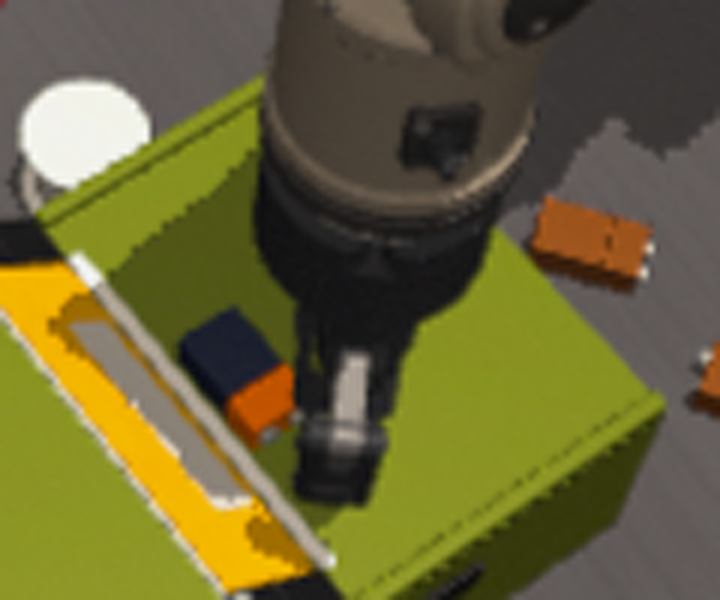

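Finger A is at (335,470) in the crop, beside the battery's orange end and in front of the flap. The battery at (240,370) is untouched. I lower further to feel the ledge.

Request:
drive_tool(
  deltas=[
    {"gripper": 74,"offset": [0,-0.001,0.0015],"angular": [0,0,0]},
    {"gripper": 74,"offset": [0,-0.001,0.003],"angular": [0,0,0]},
    {"gripper": 74,"offset": [0,-0.001,0.003],"angular": [0,0,0]},
  ],
)

```text
t: 4.75
eef_pos: [0.5292, 0.1496, 0.1724]
tool_rot: [-0.0, 0.324, 0.946, 0.0]
contact_force: [-0.1, 0.4, 0.6]
gripper_width: 0.709
grasp_force: 0.0
```

Request:
drive_tool(
  deltas=[
    {"gripper": 74,"offset": [0,0,0.0015],"angular": [0,0,0]},
    {"gripper": 74,"offset": [0,0,0.003],"angular": [0,0,0]},
    {"gripper": 74,"offset": [0,0,0.003],"angular": [0,0,0]},
  ],
)

```text
t: 5.05
eef_pos: [0.5291, 0.1496, 0.1691]
tool_rot: [-0.0, 0.324, 0.946, -0.0]
contact_force: [0.2, -0.5, 1.3]
gripper_width: 0.71
grasp_force: 0.0
```

Request:
drive_tool(
  deltas=[
    {"gripper": 74,"offset": [-0.0036,0.0034,0.001],"angular": [0,0,0]},
    {"gripper": 74,"offset": [-0.0073,0.0069,0.001],"angular": [0,0,0]},
    {"gripper": 74,"offset": [-0.0109,0.0103,0.001],"angular": [0,0,0]},
    {"gripper": 74,"offset": [-0.0109,0.0103,0.001],"angular": [0,0,0]},
  ],
)

```text
t: 5.45
eef_pos: [0.5449, 0.1511, 0.1683]
tool_rot: [0.0, 0.324, 0.946, 0.0]
contact_force: [0.1, -0.1, 0.9]
gripper_width: 0.706
grasp_force: 0.5
```

Run:
```python
from box import *
plan(5,29.5,.168,46)
s=optics.read_camera("scene")
cv2.imwrite("pics/c7.png",cv2.resize(s[180:280,250:370],(720,600),interpolation=cv2.INTER_CUBIC))
```

```text
off [-0.0129  0.0118  0.0003] ang [0.    0.    0.017] F [ 0.1 -0.1  0.9] t 5.45
now box [-12.5  29.8] z 0.1683 boxaxes in tool x: [-0.728  0.685  0.   ] y: [ 0.685  0.728 -0.   ]
```

View pics/c7.png

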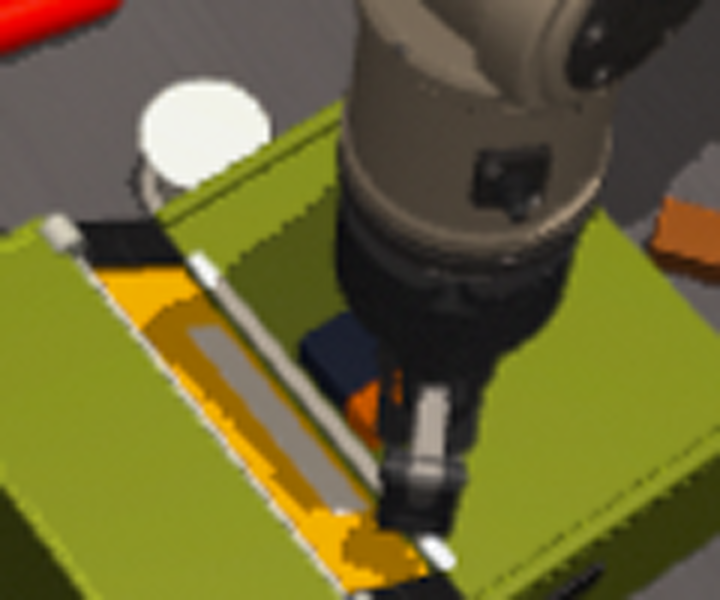

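Finger A at (425,500) in the crop now stands over the white edge strip. The flap is about to be touched and the battery at (350,370) is still square. I continue slowly.

Request:
drive_tool(
  deltas=[
    {"gripper": 74,"offset": [-0.0036,0.0034,0],"angular": [0,0,0]},
    {"gripper": 74,"offset": [-0.0073,0.0069,0],"angular": [0,0,0]},
    {"gripper": 74,"offset": [-0.0073,0.0069,0],"angular": [0,0,0]},
  ],
)

```text
t: 5.8
eef_pos: [0.5547, 0.152, 0.1683]
tool_rot: [0.0, 0.324, 0.946, -0.0]
contact_force: [-0.6, -1.3, 1.9]
gripper_width: 0.712
grasp_force: 0.6
```

Run:
```python
from box import *
plan(5,29.5,.168,46)
s=optics.read_camera("scene")
cv2.imwrite("pics/c8.png",cv2.resize(s[190:280,240:350],(733,600),interpolation=cv2.INTER_CUBIC))
u=(np.array([385,522])+.5)/6-.5+[250,180]; print((tobox(onplane("scene",*u,.104))*1000).round(1))
```

```text
off [-0.0058  0.0051  0.0003] ang [0.    0.    0.017] F [-0.6 -1.3  1.9] t 5.8
now box [-2.7 29.8] z 0.1683 boxaxes in tool x: [-0.728  0.685  0.   ] y: [ 0.685  0.728 -0.   ]
[17.2 49.9]
```

View pics/c8.png

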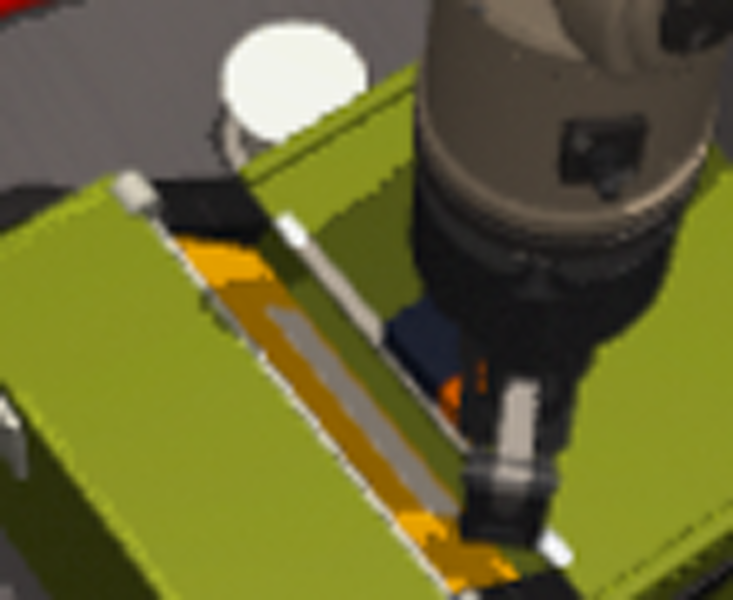

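The flap is opening: a gap shows between the white sill strip and the flap's edge at (275,270)–(450,500) in the crop, and the battery's front at (390,335) is just at the sill. That was the last allowed view, so from here I measure numerically: flap angle from rays meeting the circle about the hinge, battery from colour masks.

```bash
cat >> box.py <<'E'
def look(show=True):
    s=optics.read_camera("scene"); H,S,V=cv2.split(cv2.cvtColor(s,cv2.COLOR_BGR2HSV))
    c0=lambda x,y,z:proj("scene",[*toworld(np.array([x,y])/1000),z/1000])
    # flap region polygon = mouth area
    roi=np.zeros(H.shape,np.uint8); cv2.fillPoly(roi,[np.int32([c0(62,-74,142),c0(62,74,142),c0(10,74,100),c0(10,-74,100)])],1)
    ym=((H>13)&(H<26)&(S>150)&(V>60)&(roi>0)).astype(np.uint8)
    n,l,st,_=cv2.connectedComponentsWithStats(ym); th=[]
    for v in range(st[1:,1].min() if n>1 else 0,H.shape[0]) if n>1 else []:
        us=np.where(ym[v])[0]
        if len(us)<2: continue
        o3,d=ray("scene",us.max()+.5,v); ob=np.array([*tobox(o3),o3[2]]); db=np.array([*(d[:2]@R),d[2]])
        a=ob[[0,2]]-[.06,.142]; b=db[[0,2]]
        for t in np.roots([b@b,2*a@b,a@a-.062**2]):
            if np.isreal(t):
                p=ob+t.real*db
                if p[2]<.142: th.append((np.degrees(np.arctan2(.142-p[2],.06-p[0]))-41,p[1]*1000))
    th=np.array(th)
    if len(th): print("flap rad by y:",[(int(y),round(np.radians(a),2)) for a,y in th[::4]])
    out=[]
    for nm,m in(("blue",(H>100)&(H<135)&(S>60)&(V<120)),("orange",(H>3)&(H<17)&(S>170)&(V>60))):
        r=np.zeros(H.shape,np.uint8); cv2.fillPoly(r,[np.int32([c0(-125,-90,118),c0(-125,90,118),c0(50,70,118),c0(50,-70,118)])],1)
        k=(m&(r>0)); vs,us=np.where(k)
        print(nm,k.sum(), [] if k.sum()<3 else (tobox(onplane("scene",us.mean(),vs.mean(),.1175))*1000).round(1), [] if k.sum()<3 else (us.min(),us.max(),vs.min(),vs.max()))
    return s
E
python3 - <<'E'
from box import *
look()
print(R.shape); print(proj("scene",[*toworld([.012,0.0]),.1175]))
E
```

```text
flap rad by y: [(-95, np.float64(0.37)), (-70, np.float64(0.17)), (-58, np.float64(0.18)), (-44, np.float64(0.15)), (-32, np.float64(0.16)), (-21, np.float64(0.17)), (-19, np.float64(0.35)), (3, np.float64(0.15)), (14, np.float64(0.16)), (26, np.float64(0.16)), (27, np.float64(0.34)), (43, np.float64(0.26)), (60, np.float64(0.15)), (63, np.float64(0.3))]
blue 103 [ 3.  -6.3] (np.int64(298), np.int64(308), np.int64(234), np.int64(248))
orange 26 [-8.4 16.6] (np.int64(306), np.int64(360), np.int64(221), np.int64(253))
(2, 2)
[301.90406676 245.13151594]
```

Request:
drive_tool(
  deltas=[
    {"gripper": 74,"offset": [-0.0029,0.0027,0],"angular": [0,0,0]},
    {"gripper": 74,"offset": [-0.0058,0.0055,0],"angular": [0,0,0]},
    {"gripper": 74,"offset": [-0.0087,0.0082,0],"angular": [0,0,0]},
    {"gripper": 74,"offset": [-0.0087,0.0082,0],"angular": [0,0,0]},
  ],
)

```text
t: 6.3
eef_pos: [0.5665, 0.1531, 0.1682]
tool_rot: [0.0, 0.324, 0.946, -0.0]
contact_force: [-2.5, 0.2, -0.3]
gripper_width: 0.708
grasp_force: 0.9
```

```bash
python3 -c "
from box import *
plan(20,29.5,.168,46);look()"
```

```text
off [-0.0081  0.0072  0.0002] ang [-0.     0.     0.017] F [-2.5  0.2 -0.3] t 6.3
now box [ 9.1 29.8] z 0.1682 boxaxes in tool x: [-0.728  0.685  0.   ] y: [ 0.685  0.728 -0.   ]
flap rad by y: [(-89, np.float64(0.44)), (-74, np.float64(0.39)), (-61, np.float64(0.39)), (10, np.float64(0.08)), (54, np.float64(0.37))]
blue 96 [16.2 -4.4] (np.int64(294), np.int64(304), np.int64(238), np.int64(252))
orange 15 [-11.   17.7] (np.int64(302), np.int64(360), np.int64(221), np.int64(255))
```

Request:
drive_tool(
  deltas=[
    {"gripper": 74,"offset": [-0.0029,0.0027,0],"angular": [0,0,0]},
    {"gripper": 74,"offset": [-0.0058,0.0055,0],"angular": [0,0,0]},
    {"gripper": 74,"offset": [-0.0073,0.0069,0],"angular": [0,0,0]},
    {"gripper": 74,"offset": [-0.0073,0.0069,0],"angular": [0,0,0]},
  ],
)

```text
t: 6.75
eef_pos: [0.5705, 0.1535, 0.1677]
tool_rot: [-0.006, 0.323, 0.946, -0.003]
contact_force: [-26.2, -4.6, 17.6]
gripper_width: 0.707
grasp_force: 1.3
```

```bash
python3 -c "
from box import *
plan(30,29.5,.168,46);look()"
```

```text
off [-0.0124  0.0113 -0.0005] ang [-0.013 -0.012  0.02 ] F [-26.2  -4.6  17.6] t 6.75
now box [13.2 29.7] z 0.1677 boxaxes in tool x: [-0.73   0.683 -0.014] y: [ 0.683  0.73  -0.001]
flap rad by y: [(-77, np.float64(0.44))]
blue 83 [20.9 -3.8] (np.int64(292), np.int64(302), np.int64(240), np.int64(253))
orange 8 [-32.6  20.2] (np.int64(302), np.int64(360), np.int64(221), np.int64(255))
```

The 26 N force means a finger link is resting on the hood edge. I back off, then advance the pushing finger by closing the gripper instead.

Request:
drive_tool(
  deltas=[
    {"gripper": 74,"offset": [0.0054,-0.0051,0],"angular": [0,0,0]},
    {"gripper": 74,"offset": [0.0054,-0.0051,0],"angular": [0,0,0]},
  ],
)

```text
t: 7.0
eef_pos: [0.5683, 0.1533, 0.1685]
tool_rot: [-0.0, 0.324, 0.946, 0.0]
contact_force: [-1.7, -0.3, -0.2]
gripper_width: 0.713
grasp_force: 1.0
```

```bash
python3 -c "
from box import *
plan(20,29.5,.168,46);look()"
```

```text
off [-0.0068  0.006   0.0005] ang [ 0.    -0.     0.017] F [-1.7 -0.3 -0.2] t 7.0
now box [11.  29.8] z 0.1685 boxaxes in tool x: [-0.728  0.685  0.   ] y: [0.685 0.728 0.   ]
flap rad by y: [(-86, np.float64(0.43)), (-72, np.float64(0.41)), (-60, np.float64(0.42)), (26, np.float64(0.22))]
blue 135 [24.1 -3.1] (np.int64(290), np.int64(303), np.int64(240), np.int64(255))
orange 49 [23.8 19.7] (np.int64(298), np.int64(359), np.int64(223), np.int64(261))
```

Request:
drive_tool(
  deltas=[
    {"gripper": 89,"offset": [-0.0013,0.0012,-0.001],"angular": [0,0,0]},
    {"gripper": 104,"offset": [-0.0026,0.0024,-0.002],"angular": [0,0,0]},
    {"gripper": 119,"offset": [-0.0038,0.0036,-0.003],"angular": [0,0,0]},
    {"gripper": 119,"offset": [-0.0038,0.0036,-0.003],"angular": [0,0,0]},
  ],
)

```text
t: 7.45
eef_pos: [0.5743, 0.1541, 0.1714]
tool_rot: [0.0, 0.324, 0.946, 0.0]
contact_force: [-2.8, 1.0, 0.3]
gripper_width: 0.534
grasp_force: 1.0
```

```bash
python3 -c "
from box import *
plan(20,29.5,.168,46);look()"
```

```text
off [-0.0025  0.0017  0.0034] ang [0.    0.    0.017] F [-2.8  1.   0.3] t 7.45
now box [17. 30.] z 0.1714 boxaxes in tool x: [-0.728  0.685  0.   ] y: [0.685 0.728 0.   ]
flap rad by y: [(-80, np.float64(0.45)), (-66, np.float64(0.43)), (66, np.float64(0.09))]
blue 3 [40.1 33.2] (np.int64(300), np.int64(301), np.int64(263), np.int64(264))
orange 45 [22.2 63.8] (np.int64(309), np.int64(359), np.int64(221), np.int64(276))
```

Run:
```python
from box import *
for n in("scene","top"):
    s=optics.read_camera(n); H,S,V=cv2.split(cv2.cvtColor(s,cv2.COLOR_BGR2HSV))
    for nm,m in(("blue",(H>100)&(H<135)&(S>60)&(V<170)),("orange",(H>3)&(H<17)&(S>150)&(V>40))):
        m=m.astype(np.uint8); m[:140]=0;m[310:]=0;m[:,:195]=0;m[:,400:]=0
        k,l,st,ce=cv2.connectedComponentsWithStats(m); print(n,nm,[(st[i,4].item(),ce[i].round().tolist()) for i in range(1,k) if st[i,4]>3])
print(proj("scene",[*toworld([.03,0.]),.02]),proj("scene",[*toworld([.03,.02]),.1]), proj("scene",[*toworld([.0,.02]),.11]))
```

```text
scene blue []
scene orange [(203, [367.0, 220.0]), (155, [393.0, 244.0]), (50, [314.0, 273.0])]
top blue [(4, [245.0, 164.0])]
top orange [(123, [321.0, 274.0]), (46, [266.0, 287.0])]
[293.55101421 268.42700817] [300.34521923 260.02314304] [311.79770477 250.69385083]
```

Request:
drive_tool(
  deltas=[
    {"gripper": 134,"offset": [-0.0013,0.0012,-0.001],"angular": [0,0,0]},
    {"gripper": 144,"offset": [-0.0026,0.0024,-0.002],"angular": [0,0,0]},
    {"gripper": 144,"offset": [-0.0026,0.0024,-0.002],"angular": [0,0,0]},
  ],
)

```text
t: 7.9
eef_pos: [0.5777, 0.154, 0.1734]
tool_rot: [0.0, 0.324, 0.946, -0.0]
contact_force: [-2.5, 0.1, 0.8]
gripper_width: 0.43
grasp_force: 1.0
```

```bash
python3 -c "
from box import *
plan(-20,29.5,.25,46);look()"
```

```text
off [ 0.0293 -0.0278 -0.0766] ang [0.    0.    0.016] F [-2.5  0.1  0.8] t 7.9
now box [20.4 29.6] z 0.1734 boxaxes in tool x: [-0.728  0.685  0.   ] y: [ 0.685  0.728 -0.   ]
flap rad by y: [(-77, np.float64(0.44)), (-61, np.float64(0.44)), (66, np.float64(0.09))]
blue 1 [] []
orange 58 [23.8 63.1] (np.int64(309), np.int64(360), np.int64(223), np.int64(276))
```

The battery is gone from view and the flap is held at 0.44 rad with a light force. I withdraw the fingers back and up.

Request:
drive_tool(
  deltas=[
    {"gripper": 144,"offset": [0.007,-0.0065,-0.002],"angular": [0,0,0]},
    {"gripper": 144,"offset": [0.0145,-0.0135,-0.004],"angular": [0,0,0]},
    {"gripper": 144,"offset": [0.022,-0.0205,-0.006],"angular": [0,0,0]},
    {"gripper": 144,"offset": [0.03,-0.028,-0.012],"angular": [0,0,0]},
    {"gripper": 144,"offset": [0.035,-0.0325,-0.04],"angular": [0,0,0]},
  ],
)

```text
t: 8.45
eef_pos: [0.5268, 0.1494, 0.2117]
tool_rot: [-0.002, 0.324, 0.946, -0.002]
contact_force: [0.3, 1.0, 0.6]
gripper_width: 0.432
grasp_force: 0.0
```

Request:
drive_tool(
  deltas=[
    {"gripper": 144,"offset": [0.01,-0.01,-0.05],"angular": [0,0,0]},
    {"gripper": 144,"offset": [0.04,-0.04,-0.1],"angular": [0,0,0]},
    {"gripper": 144,"offset": [0.04,-0.04,-0.14],"angular": [0,0,0]},
    {"gripper": 144,"offset": [0.04,-0.04,-0.14],"angular": [0,0,0]},
    {"gripper": 144,"offset": [0.04,-0.04,-0.14],"angular": [0,0,0]},
  ],
)

```text
t: 8.95
eef_pos: [0.4735, 0.143, 0.3553]
tool_rot: [0.001, 0.324, 0.946, 0.002]
contact_force: [0.8, -0.1, 0.2]
gripper_width: 0.435
grasp_force: 0.0
```

Run:
```python
from box import *
plan(-100,0,.35,46);s=look()
for n in("scene","top"):
    s=optics.read_camera(n); a=cv2.imread(f"pics/{n}0.png")
    d=(cv2.absdiff(s,a).max(2)>50).astype(np.uint8); d=cv2.morphologyEx(d,cv2.MORPH_OPEN,np.ones((3,3)))
    k,l,st,ce=cv2.connectedComponentsWithStats(d); print(n,[(st[i].tolist()) for i in range(1,k) if st[i,4]>15])
    H,S,V=cv2.split(cv2.cvtColor(s,cv2.COLOR_BGR2HSV))
    print("blue",((H>100)&(H<135)&(S>60)&(V<170))[140:310,195:400].sum())
```

```text
off [-0.0081 -0.0315  0.0051] ang [0.006 0.001 0.017] F [ 0.8 -0.1  0.2] t 8.95
now box [-84.3  28.5] z 0.3553 boxaxes in tool x: [-0.729  0.685  0.004] y: [0.685 0.729 0.002]
flap rad by y: [(-74, np.float64(-0.02)), (-62, np.float64(-0.01)), (-50, np.float64(-0.0)), (-38, np.float64(0.0)), (-25, np.float64(-0.02)), (-13, np.float64(-0.01)), (-2, np.float64(-0.0)), (10, np.float64(-0.03)), (21, np.float64(-0.02)), (33, np.float64(-0.01)), (44, np.float64(-0.0)), (56, np.float64(-0.03)), (67, np.float64(-0.02)), (68, np.float64(0.17))]
blue 0 [] []
orange 8 [-124.9  -29.2] (np.int64(325), np.int64(360), np.int64(186), np.int64(224))
scene [[360, 0, 20, 16, 206], [376, 0, 43, 35, 885], [415, 0, 28, 40, 467], [420, 0, 50, 76, 935], [474, 0, 39, 54, 524], [512, 0, 48, 94, 2213], [451, 35, 14, 28, 174], [460, 45, 19, 31, 351], [501, 53, 16, 23, 135], [473, 70, 6, 5, 26], [463, 84, 17, 11, 134], [495, 87, 9, 8, 55], [389, 99, 18, 17, 203], [348, 113, 54, 87, 1968], [415, 115, 12, 7, 56], [409, 138, 7, 12, 46], [417, 152, 41, 20, 424], [364, 171, 6, 11, 56], [326, 179, 10, 9, 47], [287, 190, 60, 64, 1919]]
blue 0
top [[41, 150, 260, 270, 28156], [278, 250, 89, 157, 5564], [252, 266, 4, 6, 19], [254, 273, 35, 97, 467], [291, 371, 17, 15, 156], [288, 388, 24, 17, 286], [284, 411, 18, 9, 122]]
blue 38
```

```bash
python3 -c "
from station import bot
print(bot.hand_in())"
```

```text
the job is handed in; nothing more can be done
None
```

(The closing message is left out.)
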